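Clear the brush off the instrument case and hold its cover ready for the screws

TASK

Take the brush that lies across the open instrument case and lay it flat in the long compartment of the tool tray, either way round, without dropping it, and let go of it. Then pick up the aluminium cover by its handle and hold it level over the case, about 15 mm above the rim and without knocking it against the case, its three screw holes lined up over the three threaded holes below; finish while still holding it there, ready for a colleague to put in the screws. Leave everything else as it was.

Things in the scene. Friction and masses are not known exactly. Their poses are not given: they have to be found in the camera images.
- brush_mid (a point): Centre of the brush (half-way along, 7 mm above its underside). Flat brush 165 mm long along x, 14 mm high, z up, at first lying across the case's rim. Light wooden handle, 16 mm wide, from 82 mm behind this point to 30 mm ahead; then steel ferrule 22 mm and dark head 26 mm wide at the +x end. About 60 g. Grip it across the handle here; the case is hollow below it
- brush: The same brush; origin in the middle of its underside, 7 mm below brush_mid, same axes
- tray_slot (a point): Centre of the floor of the tray's long compartment, 4 mm above the table; x along it, z up. 222 mm long (x), 44 mm wide (y), walls 18 mm high from its floor, 4 mm thick. Both long walls are cut away over the middle 76 mm, so fingers can pass beside the brush: beyond lies bare table on +y, the empty middle bay on -y
- tray: Grey tool tray fixed to the table, 230 (x) x 150 (y) x 22 mm; origin in the middle of its underside. The long compartment runs along its +y side; along its -y side is a row of three bays 94 mm wide: the middle one 76 mm long and empty, the end ones hold a small black box (-x) and a steel weight (+x)
- case: Dark open-topped instrument case fixed to the table: 180 (x) x 120 (y) x 55 mm high, 4 mm walls; origin in the middle of its underside. Inside, three round aluminium bosses 18 mm across, flush with the rim, each with a threaded hole in a brass insert: one at the +x end, two at the -x end. Circuit parts inside stay below 30 mm above the table
- thread_a (a point): Mouth of the threaded hole of the single boss, middle of the case's +x end: at (72, 0, 55) mm in the case's frame, axes as the case
- thread_b (a point): Mouth of a threaded hole at the case's -x end, +y corner: at (-72, 44, 55) mm in the case's frame
- thread_c (a point): Mouth of a threaded hole at the case's -x end, -y corner: at (-72, -44, 55) mm in the case's frame
- cover_grip (a point): Centre of the cover's black handle bar, 35 mm above the plate's underside, over the plate's middle. Bar 84 mm long (cover's x), 14 mm wide (y), 14 mm high, on two steel posts, with 24 mm of free room between plate and bar. Grip it across y. z up
- cover: Aluminium plate 180 (x) x 120 (y) x 4 mm with the handle on top, about 0.3 kg, flat on the table at first; origin in the middle of its underside. One screw hole at its +x end, two and a rectangular window (33 x 57 mm) at its -x end. In place over the case, its middle and axes coincide with the case's in plan
- hole_a (a point): Single screw hole (12 mm diameter, as are all three) at the cover's +x end, on the plate's underside: (72, 0, 0) mm in the cover's frame. Belongs over thread_a
- hole_b (a point): Screw hole at the cover's -x end, +y side: (-72, 44, 0) mm. Belongs over thread_b
- hole_c (a point): Screw hole at the cover's -x end, -y side: (-72, -44, 0) mm. Belongs over thread_c
- weight: Bystander: steel cylinder 24 mm across, 28 mm high, standing in the tray's bay at the compartment's +x end; origin at its underside
- chipbox: Bystander: small black box 34 x 50 x 16 mm in the tray's bay at the -x end; origin at its underside
- spool: Bystander: steel bushing 34 mm across, 26 mm high, on the table; origin at its underside
- knobcap: Bystander: black control knob 30 mm across, 22 mm high, on the table; origin at its underside
- meter: Bystander: black multimeter 160 x 80 x 32 mm on the table's left; origin at its underside
- jar: Bystander: small jar 44 mm across, 50 mm high, at the far side; origin at its underside
- partsbin: Bystander: clear parts bin 90 x 70 x 35 mm at the far side; origin at its underside
Not all that is in view belongs to the job. What is shaped like the brush but blue or red is not meant. Several things have the shape of the cover; the one meant has the colours described above.

How it is judged (in metres and radians):
On the way, in this order (a step that is already met when the one before it is completed fails the run):
1. the brush lies flat in the long compartment, let go (x of brush_mid in the frame of tray_slot between -0.035 and 0.035 m and y of brush_mid in the frame of tray_slot between -0.02 and 0.02 m and z of brush_mid in the frame of tray_slot between 0 and 0.013 m and angle between brush_mid's own z axis and vertical below 0.12 rad and angle between the x axis of brush_mid and the x axis of tray_slot, either way round below 0.2 rad and contact force between the fingers and brush below 0.1 N and linear speed of brush below 0.03 m/s), for 0.2 s.
2. the cover is lifted off the table (height (world z) of cover above 0.04 m), for 0.2 s.
At the end, for the whole second after the job is handed in: Cover held still in the fingers, clear of the case: each hole within 5 mm sideways of its threaded hole and 5-28 mm above it, tilt under 0.08 rad. Brush flat and let go in the long compartment (within 35 mm along, 20 mm across, 0.2 rad, centre 13 mm up at most). Bystanders moved under 30 mm (all of step 1 and horizontal distance between hole_a and thread_a below 0.005 m and z of hole_a in the frame of thread_a between 0.005 and 0.028 m and horizontal distance between hole_b and thread_b below 0.005 m and z of hole_b in the frame of thread_b between 0.005 and 0.028 m and horizontal distance between hole_c and thread_c below 0.005 m and z of hole_c in the frame of thread_c between 0.005 and 0.028 m and angle between cover_grip's own z axis and vertical below 0.08 rad and linear speed of cover below 0.02 m/s and contact force between cover and case below 0.1 N and contact force between the fingers and cover above 1 N and not (distance of any of weight, chipbox, spool, knobcap, meter, jar, partsbin from where it was at the start of the episode above 0.03 m)); the arm keeps its last pose, push and grip.
It fails at once if the cover is knocked against or set down on the case (contact force between cover and case above 2 N).
It fails at once if the brush is dropped (falls faster than 0.9 m/s out of the fingers, about 40 mm) (linear speed of brush above 0.9 m/s and contact force between the fingers and brush below 0.05 N).
It fails at once if a bystander is moved more than 30 mm (distance of any of weight, chipbox, spool, knobcap, meter, jar, partsbin from where it was at the start of the episode above 0.03 m).
It also fails if it takes over 56 s, if anything falls off the work surface, if the arm or the gripper's body presses on something with over 40 N, if the wrist force passes 120 N, or if a joint passes its speed limit or range.

ROBOT

A 6-joint arm with a two-finger parallel gripper is mounted at the origin on the work surface. World frame = base frame: x ahead of the robot, y to its left, z up, the work surface at z = 0. Lengths are in mm, angles in rad, forces in N, time in s.
With the tool pointing down it reaches from about 375 to 825 mm from the base axis. Payload 5.5 kg.
Tool frame: the origin (TCP) lies at the very end of the fingers, on their centre line; the grasp point (between the pads) lies 19 mm behind it; z points along the fingers, y is the line along which they close (so a half turn about z gives the same grasp; the last joint's range is limited). The gripper opens to 85 mm and grips with 20 to 120 N. Pads are 22 mm wide; open, the fingers measure 114 mm over their backs; the gripper's body (76 mm by 85 mm) begins 54 mm behind the grasp point. The pads swing forward as they close: fully open they stand 13 mm farther back than shut.
Start: joints at [-1.19, 0.314, -0.047, 1.21, 0, 1.571], TCP at [222.994, -557.017, 231.299] pointing down, gripper open.
Joint ranges: [-2.67, 2.67], [-0.69, 1.73], [-1.03, 1.25], [-2.08, 2.16], [-1.42, 1.45], [-3.14, 3.14]. Speed limits (rad/s): [2.39, 2.39, 3.01, 3.14, 3.14, 3.14].

INTERFACE

Orientations are given as a rotation vector (axis times angle).
In Python, from bench import arm gives the robot as it stands.
- The arm moves only by the tool move_arm, never from a script. Its argument "moves" is one flat list of numbers, 7 for each row, row after row: the shift along the tool's x, y, z in mm, then the turn, a rotation vector about the tool's x, y, z in degrees, then the opening in per cent of the stroke, from 0 (shut) to 100 (fully open). In form: [tx, ty, tz, wx, wy, wz, claw, tx, ty, tz, wx, wy, wz, claw, ...]. A call has 1 to 20 rows; each row shifts and turns the commanded pose from where the row before left it, along the tool's axes as they then stand; what a row does not reach is not made up. A row lasts 1/8 s, in which the tool goes at most 62.5 mm and 10.7 degrees, less where a joint would pass 70% of its speed; a pose out of reach is approached as far as the arm can. A call with a gripper value outside its range is refused whole. The fingers move at their own pace and stop on an object; the grip force is fixed at half the most. Time passes only in rows, so rows that do not move let the fingers close. It gives the time, the measured TCP pose, the force, the opening and the grip force at its end, in the units of the state.
- arm.state(): the state, without advancing time (a new reading comes with each control period).
- arm.get_image(name): name is "scene" or "top" or "wrist"; returns the picture (420x560x3 uint8, red, green, blue); there is no depth.
- arm.calibration(name): a dict with "fx", "fy", "cx", "cy" (pixels), "world_to_cam" (4x4, takes a point from world to camera coordinates); the wrist camera has in their place "T_tool_cam" (4x4, takes a point from camera to tool coordinates, whose origin is the TCP and whose axes are the flange's). Camera axes: x right, y down, z forward; pixel columns grow to the right and rows downward; lengths in mm; the calibration is good to about 2 mm. A picture is of the moment at which its call begins: read the wrist's pose just before it. calibration takes no time and is no camera call.
- arm.job_done(): hands the job in; it is judged then, once.
The state is a dict: "clock": time; "joint_pos": joint angles; "dq": joint speeds; "tau": joint torques, N m; "position": TCP position; "ee_rot": TCP orientation; "contact_force": force on the tool from outside, world axes, zero at the start; "moment": the same for the moment, N m; "width": finger opening in mm; "grasp_force": force on a finger pad.
Only numpy, scipy, OpenCV 4.12 (cv2) and the standard library are available. Lean on these libraries where they do the work, as an engineer would, in place of code of your own. Each camera call takes 0.05 s, during which the arm holds its last target. There are 200 camera calls.

## Working session

There is one attempt and no reset: what is moved stays moved. The work goes in short steps, Python scripts to look and compute and a tool call to move; the robot and the scene stay as the last step left them, time stands still between calls to the robot, and variables do not carry over. Pictures are saved under pics/ and viewed, at most 10 in all, crops included, and the job is handed in when it is done.

Besides the shell and the picture viewer there is one more tool, called after "Request:" by a JSON object that holds its "fn" and its "kwargs". move_arm: Moves the arm, as the interface text tells. Its arguments: {"type":"object","properties":{"moves":{"type":"array"}},"required":["moves"]}

```bash
mkdir -p pics
cat > h.py <<'E'
import numpy as np, cv2
from bench import arm
from scipy.spatial.transform import Rotation as R
def save(n,im): cv2.imwrite('pics/'+n+'.png',cv2.cvtColor(im,cv2.COLOR_RGB2BGR))
def cam(name,st=None):
    c=arm.calibration(name)
    K=np.array([[c['fx'],0,c['cx']],[0,c['fy'],c['cy']],[0,0,1]])
    if name=='wrist':
        st=st or arm.state(); T=np.eye(4); T[:3,:3]=R.from_rotvec(st['ee_rot']).as_matrix(); T[:3,3]=st['position']
        W=T@np.array(c['T_tool_cam'])
    else: W=np.linalg.inv(np.array(c['world_to_cam']))
    return K,W
def ray(KW,px,z):
    K,W=KW; px=np.atleast_2d(np.asarray(px,float))
    d=(W[:3,:3]@np.linalg.inv(K)@np.c_[px,np.ones(len(px))].T).T
    o=W[:3,3]; return o+d*((z-o[2])/d[:,2])[:,None]
E
python3 - <<'E'
from h import *
print(arm.state())
a=arm.get_image('top');b=arm.get_image('scene');save('top0',a);save('scene0',b)
for n in('top','scene'):
    K,W=cam(n);print(n,K,W)
print(arm.calibration('wrist'))
E
```

```text
{'clock': 0.0, 'joint_pos': array([-1.18997363e+00,  3.14257148e-01, -4.80718748e-02,  1.21014286e+00,
       -9.99245539e-06,  1.57078632e+00]), 'dq': array([-0.00116738,  0.00266904,  0.00088399, -0.00050372, -0.00172596,
        0.00146378]), 'tau': array([-6.75036299e-04, -5.39592075e+01,  3.39745545e+01,  1.93692127e-02,
       -9.95566415e-05, -3.97363507e-06]), 'position': array([ 222.80283748, -556.50543485,  230.4190214 ]), 'ee_rot': array([-3.08319627e+00, -5.94291095e-01,  5.13264164e-04]), 'contact_force': array([-0.30699815, -0.67672179,  0.2079199 ]), 'moment': array([ 0.00585311, -0.02115129, -0.01439012]), 'grasp_force': 0.0, 'width': 85.19536212907947}
top [[437.86229175   0.         276.33077873]
 [  0.         437.86229175 206.02016757]
 [  0.           0.           1.        ]] [[-7.31609386e-03 -9.97681453e-01  6.76623472e-02  4.08396898e+02]
 [-9.99938319e-01  7.86453008e-03  7.84266613e-03  8.18640686e+01]
 [-8.35661511e-03 -6.76007961e-02 -9.97677453e-01  1.69723959e+03]
 [ 0.00000000e+00  0.00000000e+00  0.00000000e+00  1.00000000e+00]]
scene [[391.72622931   0.         278.42489851]
 [  0.         391.72622931 208.1646399 ]
 [  0.           0.           1.        ]] [[-2.49525128e-01  6.93670515e-01 -6.75691074e-01  1.25205690e+03]
 [ 9.68248742e-01  1.67754750e-01 -1.85344860e-01  2.76833388e+02]
 [-1.52178769e-02 -7.00485233e-01 -7.13504629e-01  8.82590271e+02]
 [ 0.00000000e+00  0.00000000e+00  0.00000000e+00  1.00000000e+00]]
{'fx': 373.04788258916847, 'fy': 373.04788258916847, 'cx': 286.06532393323, 'cy': 208.87473495620816, 'T_tool_cam': array([[-2.00319505e-03, -9.50095619e-01, -3.11952402e-01,
         7.94791151e+01],
       [ 9.99997993e-01, -1.90796836e-03, -6.10473413e-04,
         4.27981650e-01],
       [-1.51871988e-05, -3.11952999e-01,  9.50097535e-01,
        -1.42113881e+02],
       [ 0.00000000e+00,  0.00000000e+00,  0.00000000e+00,
         1.00000000e+00]])}
```

View pics/top0.png

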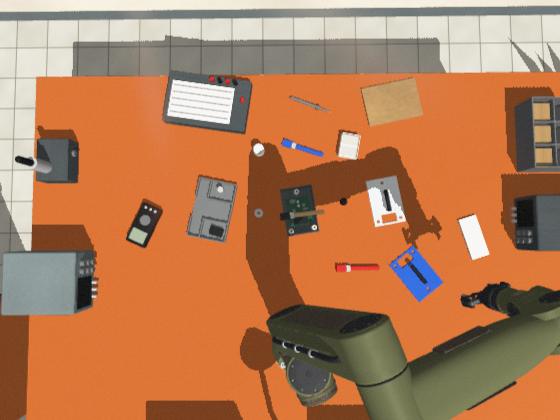

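View pics/scene0.png

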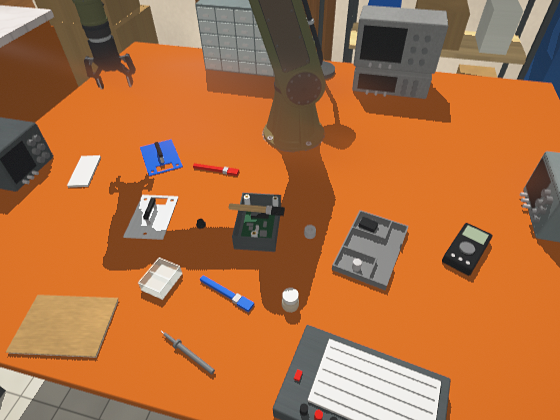

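The top picture shows the brush across the case at (302,214). The blue (302,147) and red (357,267) brushes are not meant. The grey tray is at (212,208). Cover candidates are the aluminium-looking plate with a black handle (387,201), the blue plate (416,272) and a plain white card (474,237). I pick the first; one close crop will check it.

Run:
```python
from h import *
a=cv2.imread('pics/top0.png')
c=[cv2.resize(a[y:y+100,x:x+w],None,fx=4,fy=4,interpolation=cv2.INTER_CUBIC) for x,y,w in((268,160,60),(355,160,60),(178,160,70))]
cv2.imwrite('pics/crop0.png',np.hstack(c))
K=cam('top')
for n,p,z in(('case',(299,210),55),('brush',(302,214),62),('cover',(387,201),4),('tray',(212,208),10)): print(n,ray(K,p,z))
```

```text
case [[504.12265338   9.75143073  55.        ]]
brush [[488.65553434  -0.98498911  62.        ]]
cover [[ 539.33174508 -333.35636501    4.        ]]
tray [[517.11450882 343.88081995  10.        ]]
```

View pics/crop0.png

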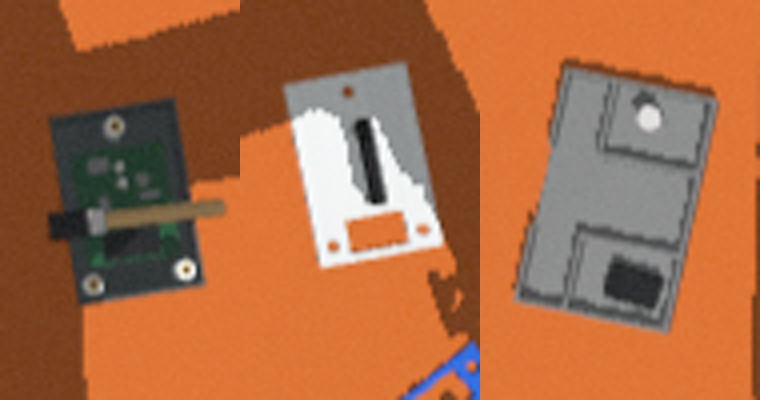

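The crop shows the case with its single boss at the far end, with the wooden brush lying across it and its head to the left. The bare-metal cover with black handle has its single hole at the far end, so it is the one meant. The tray's long compartment is on the left (+y) and the weight at its far end. Now rough poses.

```bash
cat >> h.py <<'E'
def fit(P,M):
    "2D rigid fit: model M (n,2) -> world P (n,2); returns xy, yaw deg, residuals"
    P=np.asarray(P)[:,:2];M=np.asarray(M,float);p=P.mean(0);m=M.mean(0)
    H=(M-m).T@(P-p);a=np.arctan2(H[0,1]-H[1,0],H[0,0]+H[1,1]);r=np.array([[np.cos(a),-np.sin(a)],[np.sin(a),np.cos(a)]])
    return p-r@m,np.degrees(a),np.linalg.norm((M-m)@r.T+p-P,axis=1).round(1)
def yaw(st):
    x=R.from_rotvec(st['ee_rot']).as_matrix()
    return np.degrees(np.arctan2(x[1,0],x[0,0]))
def go(xyz,yw):
    "shift in tool axes and turn about tool z, tool taken as pointing down"
    st=arm.state();Rm=R.from_rotvec(st['ee_rot']).as_matrix();y=yaw(st)
    print('tcp',st['position'].round(1),'yaw',round(y,1),'w',round(st['width'],1),'zaxis',Rm[:,2].round(3))
    print('shift tool',(Rm.T@(np.array(xyz)-st['position'])).round(1),'turn wz',round(-((yw-y+180)%360-180),2))
T3=[(72,0),(-72,44),(-72,-44)]
E
python3 - <<'E'
from h import *
K=cam('top')
f=lambda L,x,y:np.array(L)/4+np.array([x,y])-[.5,.5]
print('case',fit(ray(K,f([(114,126),(93,285),(185,270)],268,160),55),T3))
print('cover',fit(ray(K,f([(107,92),(94,246),(183,229)],355,160),4),T3))
print('tray',fit(ray(K,f([(86,62),(235,98),(188,330),(37,298)],178,160),22),[(115,75),(115,-75),(-115,-75),(-115,75)]))
b=ray(K,f([(50,225),(226,208)],268,160),62);d=b[0]-b[1];print('brush',b.mean(0),np.degrees(np.arctan2(d[1],d[0])),np.linalg.norm(d))
go((500,0,230),-85)
E
```

```text
case (array([504.51246291,   9.31024157]), np.float64(8.754458243518298), array([0.2, 0.4, 0.4]))
cover (array([ 540.80775686, -326.38880765]), np.float64(10.717147950284412), array([0.2, 0.4, 0.3]))
tray (array([513.98131311, 343.42361716]), np.float64(-11.972676680456503), array([2.3, 3.7, 0. , 2.2]))
brush [490.0576601   -0.99325365  62.        ] 95.08056951829496 165.17910061367843
tcp [ 222.8 -556.5  230.5] yaw 21.8 w 85.5 zaxis [-0.001  0.001 -1.   ]
shift tool [ 464.2 -413.6    1.2] turn wz 106.82
```

Request:
{"fn": "move_arm", "kwargs": {"moves": [46,-41,0,0,0,0,100,46,-41,0,0,0,0,100,46,-41,0,0,0,0,100,46,-41,0,0,0,0,100,46,-41,0,0,0,0,100,46,-41,0,0,0,0,100,46,-41,0,0,0,0,100,46,-41,0,0,0,0,100,46,-41,0,0,0,0,100,46,-41,0,0,0,0,100,0,0,0,0,0,10.6,100,0,0,0,0,0,10.6,100,0,0,0,0,0,10.6,100,0,0,0,0,0,10.6,100,0,0,0,0,0,10.6,100,0,0,0,0,0,10.6,100,0,0,0,0,0,10.6,100,0,0,0,0,0,10.6,100,0,0,0,0,0,10.6,100,0,0,0,0,0,10.6,100]}}

```text
clock: 2.6
position: [316.3, -303.3, 232.0]
ee_rot: [-2.488, 1.333, 0.071]
contact_force: [0.6, -0.5, 0.9]
width: 85.3
grasp_force: 0.0
```

Run:
```python
from h import *
K=cam('wrist');im=arm.get_image('wrist');save('w1',im)
st=arm.state()
go((490,-1,150),-85)
# predicted pixels of rough brush ends/threads
def proj(p):
    Kk,W=K;q=np.linalg.inv(W)@np.r_[p,1];return (Kk@q[:3]/q[2])[:2].round(0)
u=np.array([np.cos(np.radians(95.1)),np.sin(np.radians(95.1)),0])
for t in(-82,0,30,82):print(proj(np.array([490,-1,69])+u*t))
```

```text
tcp [ 311.8 -306.   231.3] yaw -55.5 w 85.6 zaxis [ 0.102  0.298 -0.949]
shift tool [-131.6 -281.8  186.2] turn wz 29.55
[ 80. 209.]
[ 71. 258.]
[ 68. 274.]
[ 63. 299.]
```

View pics/w1.png

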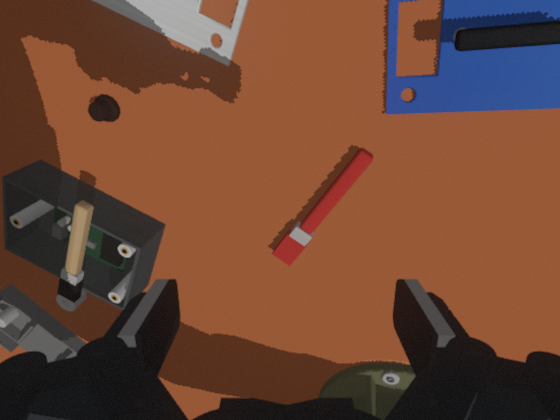

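The picture shows that the arm stopped short. The red brush is in the middle at (320,210) and the case with the wooden brush is at the left (80,240), matching its predicted pixels. The tool is tilted, so I compute a full correction.

```bash
cat >> h.py <<'E'
def go(xyz,yw):
    "shift in the present tool axes; turn in the present tool axes to point down at yaw yw"
    st=arm.state();Rm=R.from_rotvec(st['ee_rot']);M=Rm.as_matrix();c,s=np.cos(np.radians(yw)),np.sin(np.radians(yw))
    D=np.array([[c,s,0],[s,-c,0],[0,0,-1.]])
    print('t',round(st['clock'],2),'tcp',st['position'].round(1),'yaw',round(yaw(st),1),'w',round(st['width'],1),'zax',M[:,2].round(3),'F',st['contact_force'].round(1))
    sh=np.array(xyz)-st['position']
    print('j',st['joint_pos'].round(2),'shift first',(M.T@sh).round(1),'then turn',np.degrees(R.from_matrix(M.T@D).as_rotvec()).round(2),'; shift after turn',(D.T@sh).round(1))
E
python3 - <<'E'
from h import *
go((490,-1,230),-85)
E
```

```text
t 2.65 tcp [ 311.8 -306.   231.3] yaw -55.5 w 85.6 zax [ 0.102  0.298 -0.949] F [-3.2 -2.4 -0.6]
j [-0.97  0.17 -0.28  1.32  0.26  3.14] shift first [-147.1 -301.7  110.3] then turn [-11.42  14.6   27.86] ; shift after turn [-288.3 -204.1    1.3]
```

Joint 6 hit its limit, so I should use yaw 95° (and 168°, 190° later).

Run:
```python
from h import *
go((490,-1,230),-35)
go((490,-1,230),95)
```

```text
t 2.65 tcp [ 311.8 -306.   231.3] yaw -55.5 w 85.6 zax [ 0.102  0.298 -0.949] F [-3.2 -2.4 -0.6]
j [-0.97  0.17 -0.28  1.32  0.26  3.14] shift first [-147.1 -301.7  110.3] then turn [-16.45   8.38 -21.71] ; shift after turn [ -29.  -352.1    1.3]
t 2.65 tcp [ 311.8 -306.   231.3] yaw -55.5 w 85.6 zax [ 0.102  0.298 -0.949] F [-3.2 -2.4 -0.6]
j [-0.97  0.17 -0.28  1.32  0.26  3.14] shift first [-147.1 -301.7  110.3] then turn [ -19.71  -15.4  -150.19] ; shift after turn [288.3 204.1   1.3]
```

Request:
{"fn": "move_arm", "kwargs": {"moves": [0,0,0,-4.1,2.1,-5.4,100,0,0,0,-4.1,2.1,-5.4,100,0,0,0,-4.1,2.1,-5.4,100,0,0,0,-4.1,2.1,-5.4,100,0,0,0,0,0,-10,100,0,0,0,0,0,-10,100,0,0,0,0,0,-10,100,0,0,0,0,0,-10,100,0,0,0,0,0,-10,100,0,0,0,0,0,-10,100,0,0,0,0,0,-10,100,0,0,0,0,0,-10,100,0,0,0,0,0,-10,100,0,0,0,0,0,-10,100,0,0,0,0,0,-10,100,0,0,0,0,0,-10,100,0,0,0,0,0,-10,100]}}

```text
clock: 4.78
position: [317.4, -302.0, 232.0]
ee_rot: [2.1, 2.33, 0.005]
contact_force: [0.3, 0.9, -0.5]
width: 85.4
grasp_force: 0.0
```

Run:
```python
from h import *
go((490,-1,230),95)
```

```text
t 4.78 tcp [ 317.4 -302.   232. ] yaw 96.0 w 85.4 zax [ 0.006 -0.001 -1.   ] F [ 0.3  0.9 -0.5]
j [-0.76  0.   -0.41  1.15  0.    0.7 ] shift first [281.4 202.9   2.7] then turn [0.31 0.08 0.96] ; shift after turn [284.8 198.2   2. ]
```

Request:
{"fn": "move_arm", "kwargs": {"moves": [28,20,0,0.3,0,1,100,28.5,20,0,0,0,0,100,28.5,20,0,0,0,0,100,28.5,20,0,0,0,0,100,28.5,20,0,0,0,0,100,28.5,20,0,0,0,0,100,28.5,20,0,0,0,0,100,28.5,20,0,0,0,0,100,28.5,20,0,0,0,0,100,28.5,20,0,0,0,0,100,0,0,0,0,0,0,100]}}

```text
clock: 6.15
position: [494.1, -0.6, 231.5]
ee_rot: [2.126, 2.312, -0.001]
contact_force: [0.3, -0.2, -0.2]
width: 85.3
grasp_force: 0.0
```

```bash
cat >> h.py <<'E'
def brushpose(K,im,z=69):
    "wooden handle: long sides' axis and its two ends, at the top face"
    hsv=cv2.cvtColor(im,cv2.COLOR_RGB2HSV)
    m=cv2.inRange(hsv,(11,40,60),(28,170,255))
    n,l,s,c=cv2.connectedComponentsWithStats(cv2.morphologyEx(m,cv2.MORPH_OPEN,np.ones((3,3),np.uint8)))
    for k in np.argsort(-s[1:,4])[:4]+1:
        cnt=max(cv2.findContours((l==k).astype(np.uint8),0,2)[0],key=cv2.contourArea)
        P=ray(K,cnt[:,0,:],z)[:,:2].astype(np.float32)
        r=cv2.minAreaRect(P);b=cv2.boxPoints(r)
        print('wood',s[k],c[k].round(0),'centre',np.round(r[0],1),'size',np.round(r[1],1),'box',b.round(0).tolist())
E
python3 - <<'E'
from h import *
K=cam('wrist');im=arm.get_image('wrist');save('w2',im)
go((490,-1,150),95)
brushpose(K,im)
E
```

```text
t 6.2 tcp [493.3  -1.6 231.5] yaw 94.7 w 85.9 zax [-0.    -0.002 -1.   ] F [-1.5 -0.2 -0.1]
j [-0.    0.11 -0.3   1.16 -0.    1.49] shift first [ 1.1 -3.2 81.5] then turn [-0.03  0.11 -0.27] ; shift after turn [ 0.9 -3.3 81.5]
wood [     0      0    560    419 124541] [252. 189.] centre [467.6 -52.4] size [425.4 457.7] box [[221.0, -245.0], [677.0, -284.0], [714.0, 140.0], [258.0, 179.0]]
wood [ 504  215   56  104 2899] [540. 275.] centre [722.4 -64.9] size [ 50. 108.] box [[682.0, -21.0], [715.0, -124.0], [763.0, -109.0], [730.0, -6.0]]
wood [205 122  13  13 115] [211. 128.] centre [429.6  41.8] size [9.8 9.5] box [[424.0, 46.0], [425.0, 37.0], [435.0, 38.0], [434.0, 47.0]]
wood [551 329   9  26 115] [557. 339.] centre [ 767.1 -135.8] size [ 7.5 30.6] box [[759.0, -122.0], [768.0, -151.0], [775.0, -149.0], [766.0, -120.0]]
```

View pics/w2.png

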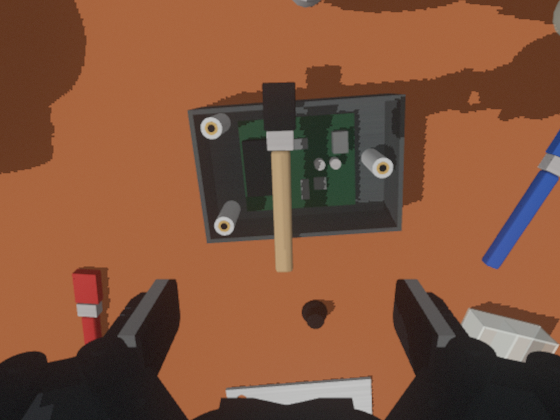

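The picture shows the brush over the case: head top (279,83), handle from (281,150) to the near end (285,271). The threaded holes are at a (382,167), b (211,128) and c (224,226). Refine these and compute.

Run:
```python
from h import *
im=cv2.cvtColor(cv2.imread('pics/w2.png'),cv2.COLOR_BGR2RGB);K=cam('wrist')
hsv=cv2.cvtColor(im,cv2.COLOR_RGB2HSV)
pts=[]
for u,v in((382,167),(211,128),(224,226)):
    w=hsv[v-12:v+13,u-12:u+13];m=(w[...,0]>12)&(w[...,0]<32)&(w[...,1]>90)
    y,x=np.nonzero(m);pts.append((x.min()+x.max())/2+u-12 if 0 else np.median(x)+u-12);pts.append(np.median(y)+v-12);print(m.sum(),pts[-2:])
P=ray(K,np.array(pts).reshape(-1,2),55);print('case',fit(P,T3),'prior (504.5,9.3) 8.75')
# brush: wood rows
rows=[]
for v in range(160,262,6):
    m=(hsv[v,255:310,0]>10)&(hsv[v,255:310,0]<28)&(hsv[v,255:310,1]>40)&(hsv[v,255:310,1]<190)&(hsv[v,255:310,2]>130)
    x=np.nonzero(m)[0]+255
    if len(x)>8: rows.append((x.min(),x.max(),v))
rows=np.array(rows,float)
A=ray(K,rows[:,[0,2]],69);B=ray(K,rows[:,[1,2]],69);C=(A+B)[:,:2]/2
print(rows[[0,-1]],'width',np.median(np.linalg.norm(A-B,axis=1)))
p=np.polyfit(C[:,1],C[:,0],1);print('brush line x at y=-1',np.polyval(p,-1),'yaw',90-np.degrees(np.arctan(p[0])))
print('ends at 69: wood near, ferrule start, ferrule end, head end',ray(K,[(285,271),(281,150),(280,131),(279,83)],69).round(1))
go((490,-1,150),95)
```

```text
72 [np.float64(382.0), np.float64(168.0)]
82 [np.float64(211.0), np.float64(128.0)]
62 [np.float64(224.0), np.float64(225.0)]
case (array([503.76559022,   6.52245366]), np.float64(8.473026012669408), array([0.5, 0.3, 0.7])) prior (504.5,9.3) 8.75
[[271. 288. 160.]
 [255. 309. 256.]] width 13.739128606360364
brush line x at y=-1 487.8576137213498 yaw 96.93199475318873
ends at 69: wood near, ferrule start, ferrule end, head end [[498.1 -81.8  69. ]
 [486.1  27.7  69. ]
 [484.1  42.9  69. ]
 [480.6  79.3  69. ]]
t 6.2 tcp [493.3  -1.6 231.5] yaw 94.7 w 85.9 zax [-0.    -0.002 -1.   ] F [-1.5 -0.2 -0.1]
j [-0.    0.11 -0.3   1.16 -0.    1.49] shift first [ 1.1 -3.2 81.5] then turn [-0.03  0.11 -0.27] ; shift after turn [ 0.9 -3.3 81.5]
```

Request:
{"fn": "move_arm", "kwargs": {"moves": [0.8,-4,26,0,0,-1,100,0,0,30,0,0,0,100,0,0,30,0,0,0,100,0,0,30,0,0,0,100,0,0,25,0,0,0,100,0,0,20,0,0,0,100,0,0,10,0,0,0,70,0,0,4,0,0,0,50,0,0,0,0,0,0,40]}}

```text
clock: 7.32
position: [489.7, -2.4, 57.4]
ee_rot: [2.109, 2.325, -0.001]
contact_force: [-0.2, 0.4, -0.0]
width: 34.3
grasp_force: 0.0
```

Run:
```python
from h import *
go((489.2,-1,55.5),95.7)
im=arm.get_image('wrist');save('w3',im)
```

```text
t 7.33 tcp [489.7  -2.4  57.4] yaw 95.6 w 34.3 zax [ 0.001 -0.002 -1.   ] F [-0.2  0.4 -0. ]
j [-0.    0.25 -0.56  0.76 -0.    1.47] shift first [ 1.5 -0.4  1.9] then turn [ 0.06  0.11 -0.12] ; shift after turn [ 1.5 -0.4  1.9]
```

View pics/w3.png

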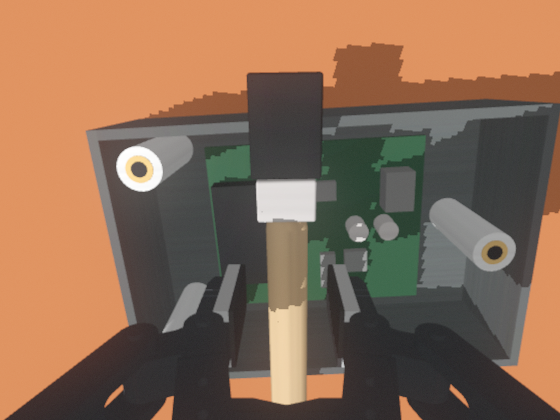

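The handle lies midway between the fingers (edges 268–307, pads 242 and 332). Threads a (494,252) and b (139,169) are seen close up and give a better case pose. I lower 2 mm, close and lift.

Run:
```python
from h import *
P=ray(cam('wrist'),[(494,252),(139,169)],55);print(P,np.linalg.norm(P[0]-P[1]),'exp',np.hypot(144,44),fit(P,T3[:2]))
```

```text
[[576.06991656  18.584894    55.        ]
 [427.16282667  40.30615392  55.        ]] 150.48300419793947 exp 150.57224179774968 (array([504.9409033 ,   7.69816805]), np.float64(8.691552397400056), array([0., 0.]))
```

Request:
{"fn": "move_arm", "kwargs": {"moves": [1,0,2,0,0,0,30,0,0,0,0,0,0,0,0,0,0,0,0,0,0,0,0,0,0,0,0,0,0,0,0,0,0,0,0,0,0,0,0,0,0,0]}}

```text
clock: 8.12
position: [490.0, -1.1, 55.5]
ee_rot: [2.109, 2.326, 0.0]
contact_force: [-0.2, 0.5, 6.2]
width: 14.2
grasp_force: 60.0
```

Request:
{"fn": "move_arm", "kwargs": {"moves": [0,0,-10,0,0,0,0,0,0,-20,0,0,0,0,0,0,-20,0,0,0,0,0,0,-20,0,0,0,0,0,0,-20,0,0,0,0,32,6,0,0,0,0,0,32,6,0,0,0,0,0,32,6,0,0,0,0,0,32,6,0,0,0,0,0,32,6,0,0,0,0,0,32,6,0,0,0,0,0,32,6,0,0,0,0,0,32,6,0,0,0,0,0,32,6,0,0,0,0,0,32,6,0,0,0,0,0,32,6,0,0,0,0,0,32,6,0,0,0,0,0]}}

```text
clock: 10.25
position: [523.3, 388.9, 144.4]
ee_rot: [2.109, 2.326, -0.002]
contact_force: [0.6, -0.6, -0.7]
width: 14.2
grasp_force: 59.3
```

Request:
{"fn": "move_arm", "kwargs": {"moves": [0,0,0,0,0,-9,0,0,0,0,0,0,-9,0,0,0,0,0,0,-9,0,0,0,0,0,0,-9,0,0,0,0,0,0,-9,0,0,0,0,0,0,-9,0,0,0,0,0,0,-9,0,0,0,0,0,0,-9,0,0,0,0,0,0,0,0]}}

```text
clock: 11.38
position: [523.3, 387.9, 144.3]
ee_rot: [0.342, 3.122, -0.003]
contact_force: [0.3, 0.3, -0.1]
width: 14.6
grasp_force: 59.3
```

Run:
```python
from h import *
go((524.2,391.3,60),168)
im=arm.get_image('wrist');save('w4',im)
```

```text
t 11.38 tcp [523.3 387.9 144.3] yaw 167.5 w 14.6 zax [ 0.    -0.002 -1.   ] F [ 0.3  0.3 -0.1]
j [ 0.64  0.45 -0.05  1.07 -0.    0.86] shift first [-0.1  3.7 84.3] then turn [-0.12  0.04 -0.5 ] ; shift after turn [-0.2  3.6 84.3]
```

View pics/w4.png

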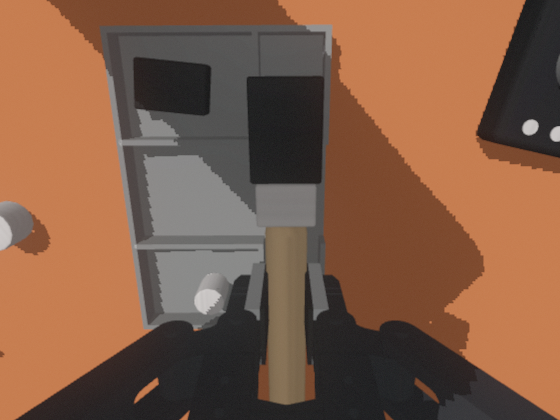

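The picture shows the brush held over the long compartment (right column). Tray outer rim corners are (104,29), (331,27) and (146,331), and the compartment's dividing wall runs along u≈258.

Run:
```python
from h import *
P=ray(cam('wrist'),[(104,29),(331,27),(146,331)],22);print(P.round(1),np.linalg.norm(P[0]-P[1]),np.linalg.norm(P[0]-P[2]))
c,a,r=fit(P,[(-115,-75),(-115,75),(115,-75)]);print(c,a,r)
t=np.radians(a);s=c+49*np.array([-np.sin(t),np.cos(t)]);print('slot',s)
print('slot divider x-check (inner wall top centre y=25):',ray(cam('wrist'),[(258,50)],22))
# brush line in hand: handle edges at rows 240, 380; top at about TCP+14
B=ray(cam('wrist'),[(286,228),(286,395),(286,78)],144.3+14);print('brush',B.round(1))
go((s[0],s[1],30),a+180)
```

```text
[[384.8 297.7  22. ]
 [415.8 440.6  22. ]
 [608.7 247.6  22. ]] 146.31276808173814 229.4810636682645
[512.53515434 344.95281922] -12.210537628778104 [1.8 1.9 0.4]
slot [522.89887757 392.84429279]
slot divider x-check (inner wall top centre y=25): [[418.76104383 391.53734851  22.        ]]
brush [[493.3 393.9 158.3]
 [568.6 377.  158.3]
 [442.6 405.3 158.3]]
t 11.43 tcp [523.4 387.9 144.4] yaw 167.4 w 14.9 zax [ 0.    -0.002 -1.   ] F [ 0.2  0.5 -1.3]
j [ 0.64  0.45 -0.05  1.07 -0.    0.86] shift first [  1.6   4.9 114.4] then turn [-0.11  0.05 -0.36] ; shift after turn [  1.5   4.7 114.4]
```

Request:
{"fn": "move_arm", "kwargs": {"moves": [1.5,5,15,0,0,-0.4,0,0,0,25,0,0,0,0,0,0,25,0,0,0,0,0,0,25,0,0,0,0,0,0,20,0,0,0,0,0,0,15,0,0,0,0,0,0,8,0,0,0,0,0,0,3,0,0,0,0,0,0,0,0,0,0,0]}}

```text
clock: 12.55
position: [523.6, 393.3, 8.7]
ee_rot: [0.328, 3.123, -0.002]
contact_force: [0.8, -0.1, -1.0]
width: 14.1
grasp_force: 59.3
```

Request:
{"fn": "move_arm", "kwargs": {"moves": [0,0,2,0,0,0,0,0,0,1.2,0,0,0,0,0,0,0,0,0,0,0]}}

```text
clock: 12.92
position: [523.3, 393.1, 5.3]
ee_rot: [0.328, 3.123, -0.002]
contact_force: [-0.9, -1.3, -0.8]
width: 14.2
grasp_force: 59.3
```

Request:
{"fn": "move_arm", "kwargs": {"moves": [0,0,0.5,0,0,0,10,0,0,0,0,0,0,30,0,0,0,0,0,0,40,0,0,0,0,0,0,40,0,0,-15,0,0,0,40,0,0,-25,0,0,0,40,0,0,-30,0,0,0,40,0,0,-35,0,0,0,60,0,0,-35,0,0,0,100,0,0,0,0,0,0,100]}}

```text
clock: 14.18
position: [525.3, 394.9, 149.5]
ee_rot: [0.328, 3.118, 0.005]
contact_force: [0.7, 0.4, 0.6]
width: 84.5
grasp_force: 0.0
```

Run:
```python
from h import *
go((540.8,-326.4,180),190)
im=arm.get_image('wrist');save('w5',im)
```

```text
t 14.18 tcp [525.3 394.9 149.5] yaw 168.0 w 84.5 zax [ 0.007  0.003 -1.   ] F [0.7 0.4 0.6]
j [ 0.65  0.45 -0.03  1.08 -0.    0.86] shift first [-165.3 -702.2  -32.4] then turn [  0.16   0.38 -22.  ] ; shift after turn [ 110.  -713.1  -30.5]
```

View pics/w5.png

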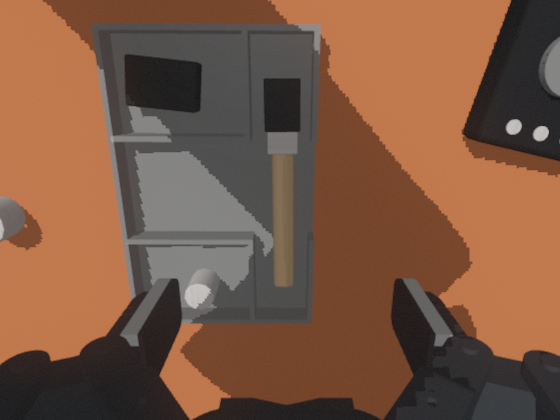

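The brush lies in the compartment, handle u≈283 between walls at 250 and 314, with the bystanders in their bays. On to the cover.

Request:
{"fn": "move_arm", "kwargs": {"moves": [0,0,-5,0,0,-7,100,0,0,-5,0,0,-7.5,100,0,0,-5,0,0,-7.5,100,8,-51,0,0,0,0,100,8,-51,0,0,0,0,100,8,-51,0,0,0,0,100,8,-51,0,0,0,0,100,8,-51,0,0,0,0,100,8,-51,0,0,0,0,100,8,-51,0,0,0,0,100,8,-51,0,0,0,0,100,8,-51,0,0,0,0,100,8,-51,0,0,0,0,100,8,-51,0,0,0,0,100,8,-51,0,0,0,0,100,7,-51,0,0,0,0,100,7,-50,0,0,0,0,100,0,0,0,0,0,0,100]}}

```text
clock: 16.48
position: [537.7, -330.9, 159.5]
ee_rot: [0.267, -3.13, 0.002]
contact_force: [0.6, -0.2, -0.5]
width: 85.3
grasp_force: 0.0
```

Run:
```python
from h import *
go((540.8,-326.4,80),190.7)
K=cam('wrist');im=arm.get_image('wrist');save('w6',im);np.save('pics/w6st.npy',K,allow_pickle=True) if 0 else None
```

```text
t 16.48 tcp [ 537.7 -330.9  159.5] yaw -170.2 w 85.3 zax [-0.    -0.002 -1.   ] F [ 0.6 -0.2 -0.5]
j [-0.55  0.41 -0.08  1.08 -0.   -0.72] shift first [-3.9  4.  79.5] then turn [-0.09 -0.04 -0.95] ; shift after turn [-3.9  3.9 79.5]
```

View pics/w6.png

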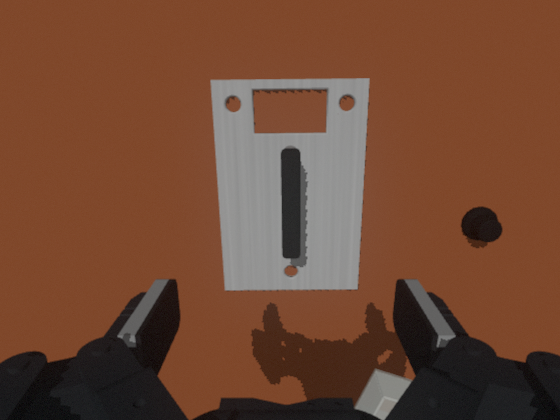

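The picture shows the bare-metal cover: hole b (347,102), c (233,104), a (291,271), and the handle bar from (291,149) to (291,257). Plate corners are (212,80), (368,79), (358,290) and (225,291).

Run:
```python
from h import *
K=cam('wrist')
P=ray(K,[(291,271),(347,102),(233,104)],3);print('holes',fit(P,T3))
P=ray(K,[(212,80),(368,79),(358,290),(225,291)],4);print('plate',fit(P,[(-90,-60),(-90,60),(90,60),(90,-60)]))
B=ray(K,[(291,149),(291.5,258)],42);print('bar',B,B.mean(0),np.linalg.norm(B[0]-B[1]))
c,a,_=fit(P,[(-90,-60),(-90,60),(90,60),(90,-60)])
go((c[0],c[1],26),a+180)
```

```text
holes (array([ 540.38716018, -325.39556523]), np.float64(10.379420079522697), array([0.2, 0.2, 0.3]))
plate (array([ 541.31849609, -325.05691579]), np.float64(10.290929386583281), array([1.1, 1.3, 0.2, 0. ]))
bar [[ 498.40875464 -332.88125207   42.        ]
 [ 580.38949529 -318.08578685   42.        ]] [ 539.39912497 -325.48351946   42.        ] 83.30514766884578
t 16.52 tcp [ 537.6 -328.9  159.5] yaw -170.2 w 85.2 zax [-0.001 -0.    -1.   ] F [-0.7 -0.2 -0.8]
j [-0.55  0.41 -0.08  1.08 -0.   -0.72] shift first [ -4.5   3.2 133.5] then turn [-0.01 -0.06 -0.44] ; shift after turn [ -4.4   3.1 133.5]
```

Request:
{"fn": "move_arm", "kwargs": {"moves": [-3.6,3,20,0,0,-0.5,100,0,0,25,0,0,0,100,0,0,25,0,0,0,100,0,0,25,0,0,0,100,0,0,20,0,0,0,100,0,0,15,0,0,0,80,0,0,8,0,0,0,60,0,0,3,0,0,0,45,0,0,0,0,0,0,40,0,0,0,0,0,0,40]}}

```text
clock: 17.77
position: [542.2, -324.9, 20.6]
ee_rot: [-0.287, 3.127, -0.004]
contact_force: [-0.0, 0.2, -0.1]
width: 34.0
grasp_force: 0.0
```

Run:
```python
from h import *
go((540.6,-325.3,16.5),190.3)
K=cam('wrist');im=arm.get_image('wrist');save('w7',im)
```

```text
t 17.77 tcp [ 542.2 -324.9   20.6] yaw -169.5 w 34.0 zax [ 0.002 -0.002 -1.   ] F [-0.   0.2 -0.1]
j [-0.54  0.52 -0.24  0.8  -0.   -0.72] shift first [ 1.7 -0.1  4.1] then turn [-0.14  0.08  0.19] ; shift after turn [ 1.7 -0.1  4.1]
```

View pics/w7.png

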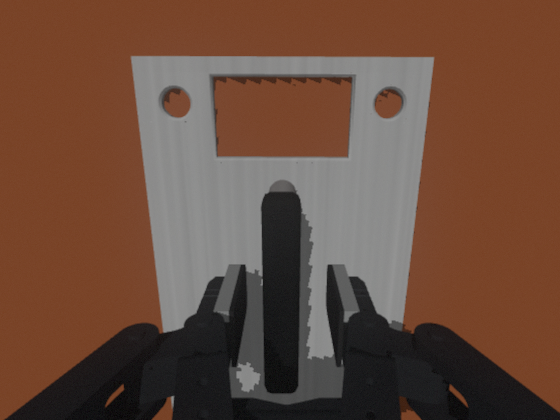

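The bar runs from (282,192) to (281,390), about 5 px left of the pads' middle. Holes b (389,102) and c (176,102) are clear. I centre, lower 4 mm and close.

Request:
{"fn": "move_arm", "kwargs": {"moves": [1.5,-1.5,4,0,0,0.2,35,0,0,0,0,0,0,0,0,0,0,0,0,0,0,0,0,0,0,0,0,0,0,0,0,0,0,0,0,0,0,0,0,0,0,0]}}

```text
clock: 18.58
position: [540.4, -326.3, 15.7]
ee_rot: [-0.282, 3.129, -0.003]
contact_force: [-0.8, -0.8, -2.1]
width: 12.7
grasp_force: 58.6
```

Request:
{"fn": "move_arm", "kwargs": {"moves": [0,0,-5,0,0,0,0,0,0,-15,0,0,0,0,0,0,-20,0,0,0,0,0,0,-25,0,0,0,0,0,0,-25,0,0,0,0,0,0,-20,0,0,0,0,0,0,0,0,0,0,0,0,0,0,0,0,0,0]}}

```text
clock: 19.58
position: [540.2, -325.9, 125.6]
ee_rot: [-0.282, 3.129, -0.002]
contact_force: [-0.2, 0.9, -2.9]
width: 12.9
grasp_force: 58.6
```

```bash
cat >> h.py <<'E'
def plate(im,K,z):
    "bright plate in hand: hole ellipses b,c and the far edge corners, as pixels"
    hsv=cv2.cvtColor(im,cv2.COLOR_RGB2HSV)
    m=cv2.inRange(hsv,(0,0,60),(180,60,255))
    m[330:]=0
    cs,h=cv2.findContours(m,cv2.RETR_CCOMP,cv2.CHAIN_APPROX_NONE)
    out=[]
    for c,hh in zip(cs,h[0]):
        A=cv2.contourArea(c)
        if hh[3]>=0 and A>150 and cv2.arcLength(c,True)**2/A<18:
            e=cv2.fitEllipse(c);out.append(e);print('hole',np.round(e[0],1),np.round(e[1],1))
    return out
E
python3 - <<'E'
from h import *
go((504.9,7.7,110),188.7)
K=cam('wrist');im=arm.get_image('wrist');save('w8',im)
st=arm.state();e=plate(im,K,0)
E
```

```text
t 19.57 tcp [ 540.2 -325.9  125.6] yaw -169.7 w 12.9 zax [ 0.    -0.001 -1.   ] F [-0.2  0.9 -2.9]
j [-0.54  0.43 -0.13  1.01 -0.   -0.72] shift first [-24.9 334.6  15.1] then turn [-0.08  0.01  1.6 ] ; shift after turn [-15.6 335.1  15.6]
hole [394.6 109.1] [27.9 31.8]
hole [177.9 108.9] [27.8 31.8]
hole [286.1 122.1] [ 95.  170.1]
```

Run:
```python
from h import *
K=cam('wrist');st=arm.state();tz=st['position'][2]
P=ray(K,[(394.6,109.1),(177.9,108.9)],tz-12.7)
print(P.round(1),np.linalg.norm(P[0]-P[1]))
c,a,r=fit(P,T3[1:]);print('cover',c,a,r,'yaw-tool',a+180-yaw(st)-360)
M=R.from_rotvec(st['ee_rot']).as_matrix();o=M.T@np.r_[c-st['position'][:2],0];print('cover centre in tool',o)
# tool target so that cover = case
t=np.array([504.9,7.7]);yt=8.7-(a-yaw(st)-180)-360 if 0 else 8.7-a+yaw(st)
cy,sy=np.cos(np.radians(yt)),np.sin(np.radians(yt));D=np.array([[cy,sy],[sy,-cy]])
tt=t-D@o[:2];print('tool target',tt,yt);go((tt[0],tt[1],125),yt)
```

```text
[[ 461.8 -296.2  112.3]
 [ 477.1 -381.9  112.3]] 87.0158243433887
cover [ 540.30900673 -326.36784769] 10.13905911690751 [0.5 0.5] yaw-tool -0.16252714872422303
cover centre in tool [-2.81609669e-01 -6.82348245e-01  4.15980280e-04]
tool target [504.51662708   8.33081561] -171.1374728512758
t 19.62 tcp [ 539.9 -325.7  125. ] yaw -169.7 w 12.5 zax [-0.    -0.001 -1.   ] F [-0.4  0.6 -3.2]
j [-0.54  0.43 -0.13  1.01 -0.   -0.72] shift first [-2.49e+01  3.35e+02 -3.00e-01] then turn [-0.05 -0.03  1.44] ; shift after turn [-16.5 335.5   0. ]
```

Request:
{"fn": "move_arm", "kwargs": {"moves": [-2,14,0,0,0,0,0,-2,28,0,0,0,0,0,-2,28,0,0,0,0,0,-2,28,0,0,0,0,0,-2,28,0,0,0,0,0,-2,28,0,0,0,0,0,-2,28,0,0,0,0,0,-2,28,0,0,0,0,0,-2,28,0,0,0,0,0,-2,28,0,0,0,0,0,-2,28,0,0,0,0,0,-2,28,0,0,0,0,0,-1,13,0,0,0,1.4,0,0,0,0,0,0,0,0,0,0,0,0,0,0,0]}}

```text
clock: 21.5
position: [504.8, 7.9, 125.0]
ee_rot: [-0.245, 3.132, -0.003]
contact_force: [1.5, 0.1, -2.5]
width: 12.7
grasp_force: 58.8
```

Run:
```python
from h import *
go((504.5,8.3,86),188.86)
K=cam('wrist');im=arm.get_image('wrist');save('w9',im);plate(im,K,0)
```

```text
t 21.5 tcp [504.8   7.9 125. ] yaw -171.1 w 12.7 zax [ 0.    -0.002 -1.   ] F [ 1.5  0.1 -2.5]
j [ 0.02  0.21 -0.44  0.92 -0.   -0.14] shift first [ 0.2  0.6 39. ] then turn [-0.11 -0.    0.07] ; shift after turn [ 0.2  0.5 39. ]
hole [172.7 108.9] [16.9 32.8]
```

Request:
{"fn": "move_arm", "kwargs": {"moves": [0,0.4,8,0,0,0,0,0,0,10,0,0,0,0,0,0,10,0,0,0,0,0,0,7,0,0,0,0,0,0,3,0,0,0,0,0,0,0,0,0,0,0,0,0,0,0,0,0,0]}}

```text
clock: 22.42
position: [505.5, 8.3, 87.6]
ee_rot: [-0.244, 3.131, -0.003]
contact_force: [-0.1, -0.3, -3.7]
width: 12.9
grasp_force: 58.8
```

Run:
```python
from h import *
go((504.5,8.3,86),188.86)
K=cam('wrist');im=arm.get_image('wrist');save('w10',im)
st=arm.state();tz=st['position'][2]
hsv=cv2.cvtColor(im,cv2.COLOR_RGB2HSV)
def proj(p):
    Kk,W=K;q=np.linalg.inv(W)@np.r_[p,1];return (Kk@q[:3]/q[2])[:2].round(1)
t=np.radians(8.7);Rc=np.array([[np.cos(t),-np.sin(t)],[np.sin(t),np.cos(t)]])
for n,m in zip('bc',T3[1:]):
    w=Rc@m+[504.9,7.7];pt=proj(np.r_[w,55]);ph=proj(np.r_[w,tz-11.7]);print(n,'thread px',pt,'hole px',ph)
    u,v=map(int,ph);cr=hsv[v-24:v+25,u-24:u+25]
    br=(cr[...,0]>12)&(cr[...,0]<32)&(cr[...,1]>90);dark=cr[...,2]<50
    for k,mm in(('brass',br),('dark',dark)):
        y,x=np.nonzero(mm);print(k,mm.sum(),(np.r_[x.mean(),x.min(),x.max()]+u-24).round(1) if len(x) else '',(np.r_[y.mean(),y.min(),y.max()]+v-24).round(1) if len(x) else '')
    print('\n'.join(''.join('B' if br[i,j] else '.:-=+*#%@'[min(8,cr[i,j,2]//29)] for j in range(0,49,1)) for i in range(0,49,2)))
```

```text
t 22.43 tcp [505.5   8.3  87.6] yaw -171.1 w 12.9 zax [ 0.001 -0.002 -1.   ] F [-0.1 -0.3 -3.7]
j [ 0.02  0.24 -0.49  0.84 -0.   -0.14] shift first [1.  0.2 1.6] then turn [-0.11  0.06  0.04] ; shift after turn [1.  0.2 1.6]
b thread px [384.5 104.5] hole px [397.6 106.8]
brass 116 [390.2 382.  395. ] [107.2  96.  116. ]
dark 187 [395. 382. 407.] [109.6  99.  123. ]
***********************************+++++*********
***********************************+++++*********
**********************************++++++*********
**********************************+++++**********
***********************************+++++*********
*******************+++++===+++++**+++++**********
***************++================+++++***********
************++=====BB======----====+++***********
***********+==-:BBBBBB========----===++**********
*********++=-:::::BBBBB=======--:--====+*********
********+==:::::::BBBBB=-=====--:::-===++********
*******+==:::::::::BBBB-======--:::--=++++*******
******++=:::::::::BBBBB-======-:::::-=++++*******
******+=-::::::::BBBBB========-::::--=++++*******
******+=-::::::-BBBBB========-:
[... 1212 characters left out ...]

*******+====--:::--=======BBBB-:::::::-=+********
*******+===--:::::-========BBBB::::::::-++*******
******++===--:::::--=======BBBBB:::::::-=++******
*******+++=--::::::-========BBBBBB::::::=++******
*******++++=--::::::-=========BBBBBBBBB=+++******
********+++=---::::::--=========BBBBBBB=++*******
*********++++=--::::::--===============++********
**********++++==-:::::::--============+**********
***********+++++==--:::::::--========+***********
*************++++++==--:::::::---==+*************
*********************+++======+++****************
*************************************************
*************************************************
*************************++**********************
```

Through the plate holes the brass inserts appear where they should. Threads b (385,106) and c (188,106) and the hole centres (397,108.5) and (176,108.5) match the aligned projection to within about 0.5 mm. I lower 2 mm, settle and hand in.

Request:
{"fn": "move_arm", "kwargs": {"moves": [0,0,1,0,0,0,0,0,0,1,0,0,0,0,0,0,0,0,0,0,0,0,0,0,0,0,0,0,0,0,0,0,0,0,0,0,0,0,0,0,0,0]}}

```text
clock: 23.22
position: [505.2, 8.2, 85.3]
ee_rot: [-0.244, 3.131, -0.003]
contact_force: [-0.5, -0.3, -2.7]
width: 13.1
grasp_force: 58.8
```

Run:
```python
from h import *
go((504.8,8.1,86),188.86)
print(arm.state()['grasp_force'],arm.job_done())
```

```text
t 23.23 tcp [505.2   8.2  85.3] yaw -171.1 w 13.1 zax [ 0.001 -0.002 -1.   ] F [-0.5 -0.3 -2.7]
j [ 0.02  0.25 -0.49  0.83 -0.   -0.14] shift first [ 0.4 -0.1 -0.7] then turn [-0.1   0.03  0.04] ; shift after turn [ 0.4 -0.1 -0.7]
the job is handed in; nothing more can be done
58.762691617012024 None
```

I handed the job in at 23.2 s, with the brush lying released in the tray's long compartment and the cover held level about 15 mm above the case rim; holes b and c were seen lined up to within about 0.5 mm, hole a follows from the measured case pose only, and no verdict was returned.

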